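# Back off the left-hand clamp screw and load the board

### The job

The screw of the green clamping head has a left-hand thread, so it loosens clockwise: turn its orange wing handle that way to its loose stop, which lifts the pad out of the slot. Then slide the dark walnut board, flat on the bench, into the slot until its end is fully home against the stop inside, and let go of it, leaving the screw loose. Leave the glue bottle, the twine spool and the screwdriver where they are.

Things in the scene. Friction and masses are not known exactly. Their poses are not given: they have to be found in the camera images.
- clamp_head: Green clamping head bolted to the bench: block 85 mm wide (x; bolt flanges, 8 mm high, to 132 mm), 100 mm long (y), 45 mm high. Origin on the bench top, mid-width of the slot; z up. The slot runs along its y: open at the +y end, closed at y = -35 mm. The screw leans 30 degrees from vertical towards -x, in a boss 42 mm thick, 45 mm long, its axis through (0, 0, 30 mm).
- slot_mouth (a point): Where the slot's roof begins, y = +30 mm in the head's frame, mid-width, on the bench top. Slot 53 mm wide, roof 21 mm above the bench, floor is the bare bench. In front of it two guide horns, 24 mm high, flare the opening to about 60 mm at y = +49 mm.
- slot_stop (a point): Foot of the stop face inside the slot (y = -35 mm in the head's frame), mid-width, on the bench top; the board's end must reach it. The board's centre is then at y = +65 mm and 135 mm of it stands out of the roof.
- pad (a point): Point on the screw axis that moves with the screw, 30 mm above the bench when tight. The screw carries a level steel pad, 24 mm square, in mid-slot: its underside is 15 mm above the bench when tight and 20.5 mm when loose, so the 18 mm board enters only when it is loose.
- wing_grip (a point): Grip point of the orange wing handle: on the screw axis, half-way up its bar, about 100 mm above the bench. Bar 60 mm long (point x), 14 mm thick (point y: grip across it), 34 mm high (point z, pointing out along the screw). Black hub, 36 mm diameter, 14 to 28 mm below this point; boss 39 mm below. Nothing stands beside it. Turns with the handle and moves out 4.5 mm per radian loosened.
- wing (a joint): Turn of the wing handle, rad. Left-hand thread: it grows as the handle is turned clockwise, seen by someone facing the handle's top, and that loosens. Stops at 0 (fully tight) and 1.5 (loose stop); starts at 0 to 0.2; counts as loose above 1.3. At 0.75 the bar points along the head's x. Stays where left; friction about 0.15 N m; one grasp suffices.
- board_mid (a point): Centre of the loose dark walnut board, 200 mm long (its y), 50 mm wide (its x), 18 mm thick, about 0.13 kg; it lies flat on the bench, so this point is 9 mm above it. Either end may go in.
- board: The same board; origin at the centre of its underside, axes as board_mid.
- glue: Yellow glue bottle with red cap, upright, 60 mm diameter, 150 mm high; origin at the centre of its base. Leave alone.
- spool: White twine spool, upright, 84 mm diameter, 90 mm high; origin at the centre of its base. Leave alone.
- driver: Screwdriver with red handle, 200 mm long (its x), lying on the bench; origin under its middle. Leave alone.

How it is judged:
By the outcome, as a careful person would: the job done as asked, in the order asked, and still so for the second after the job is handed in, with the robot touching nothing.
It also fails if it takes over 58 s, if anything falls off the work surface, if the arm or the gripper's body presses on something with over 40 N, if the wrist force passes 120 N, or if a joint passes its speed limit or range.

### The arm

A 7-joint arm with a two-finger parallel gripper is mounted at the origin on the work surface. World frame = base frame: x ahead of the robot, y to its left, z up, the work surface at z = 0. Lengths are in m, angles in rad, forces in N, time in s.
With the tool pointing down it reaches from about 0.4 to 0.875 m from the base axis. Payload 6.5 kg.
Tool frame: the origin (TCP) lies at the very end of the fingers, on their centre line; the grasp point (between the pads) lies 19 mm behind it; z points along the fingers, y is the line along which they close (so a half turn about z gives the same grasp; the last joint's range is limited). The gripper opens to 85 mm and grips with 20 to 120 N. Pads are 22 mm wide; open, the fingers measure 114 mm over their backs; the gripper's body (76 mm by 85 mm) begins 54 mm behind the grasp point. The pads swing forward as they close: fully open they stand 13 mm farther back than shut.
Start: joints at [1.127, 0.536, -0.004, 1.538, 0.003, 1.067, -0.071], TCP at [0.24, -0.604, 0.231] pointing down, gripper open.
Joint ranges: [-2.7, 2.7], [-0.37, 2.16], [-1.27, 1.26], [0.24, 2.4], [-1.31, 4.45], [0.19, 1.91], [-2.76, 2.76]. Speed limits (rad/s): [2.39, 2.39, 3.14, 3.14, 3.14, 3.14, 3.14].

### API

Orientations are given as a unit quaternion [x, y, z, w].
In Python, from rig import arm, cams, order, current_t, current_joint_pos, current_qd, current_joint_torque, current_tcp_pos, current_orientation, current_ft_force, current_wrist_torque, current_opening, current_grip_force gives the robot as it stands. The module is installed in compiled form; this text tells all that it offers. Calls block until the motion is done:
- arm.goto(position, orientation): joint-space move of the TCP to a pose.
- arm.servo_line(position, rotation=None, rate=0.15, max_force=None): straight line of the TCP; rotation=None keeps the orientation; rate is the mean speed in m/s. With max_force (N) it stops when the force on the tool has changed by that much, and returns True; else False.
- arm.goto_joints(angles): joint-space move.
- arm.grip(opening): finger opening in m; the grip force is fixed at half the most; returns when the fingers have stopped.
- arm.dwell(seconds).
- arm.ik(position, orientation): joint angles nearest the present ones, or None.
- cams.camera(name): name is "scene" or "top" or "wrist"; returns (picture, depth): 420x560x3 uint8, blue, green, red; 420x560 float32, m along the optical axis (not along the pixel's ray), 0 where there is no reading.
- cams.camera_model(name): a dict with "camera_matrix" (3x3 intrinsics, pixels), "rvec" (rotation vector, rad) and "tvec" (3), from world to camera coordinates, as OpenCV has them; the wrist camera has in their place "mount" (4x4, takes a point from camera to tool coordinates, whose origin is the TCP and whose axes are the flange's). Camera axes: x right, y down, z forward; pixel columns grow to the right and rows downward; lengths in m; the calibration is good to about 2 mm. A picture is of the moment at which its call begins: read the wrist's pose just before it. camera_model takes no time and is no camera call.
A pose or a line that the arm cannot do raises arm.Unreachable and nothing moves.
- order.job_done(): hands the job in; it is judged then, once.
Readings, each from a call of its own:
- current_t(): time.
- current_joint_pos(): joint angles.
- current_qd(): joint speeds.
- current_joint_torque(): joint torques, N m.
- current_tcp_pos(): TCP position.
- current_orientation(): TCP orientation.
- current_ft_force(): force on the tool from outside, world axes, zero at the start.
- current_wrist_torque(): the same for the moment, N m.
- current_opening(): finger opening in m.
- current_grip_force(): force on a finger pad.
Only numpy, scipy, OpenCV 4.12 (cv2) and the standard library are available. Lean on these libraries where they do the work, as an engineer would, in place of code of your own. Each camera call takes 0.05 s, during which the arm holds its last target. There are 200 camera calls.

## Working session

There is one attempt and no reset: what is moved stays moved. The work goes in short steps, each a Python script; the robot and the scene stay as the last script left them, time stands still between calls to the robot, and variables do not carry over. Pictures are saved under pics/ and viewed, at most 10 in all, crops included, and the job is handed in when it is done.

```bash
mkdir -p pics; cat > h.py <<'E'
import numpy as np, cv2
from scipy.spatial.transform import Rotation as R
from rig import *
def cloud(name):
    if name=='wrist': p=np.array(current_tcp_pos());q=R.from_quat(current_orientation())
    im,d=cams.camera(name); m=cams.camera_model(name); K=np.array(m['camera_matrix'])
    v,u=np.mgrid[0:420,0:560]
    c=np.stack([(u-K[0,2])/K[0,0]*d,(v-K[1,2])/K[1,1]*d,d],-1)
    if name=='wrist':
        M=np.array(m['mount']); t=c@M[:3,:3].T+M[:3,3]; w=t@q.as_matrix().T+p
    else:
        r=cv2.Rodrigues(np.array(m['rvec'],float))[0]; w=(c-np.array(m['tvec']).ravel())@r
    w[d==0]=np.nan
    return im,w
E
python3 - <<'E'
from h import *
for n in ['scene','top']:
    im,w=cloud(n); cv2.imwrite(f'pics/{n}.png',im); np.savez(f'{n}.npz',im=im,w=w)
print(current_t(),current_orientation())
E
```

```text
0.1 [ 9.82205704e-01  1.87806608e-01 -2.14358443e-04 -7.66627335e-04]
```

View pics/scene.png

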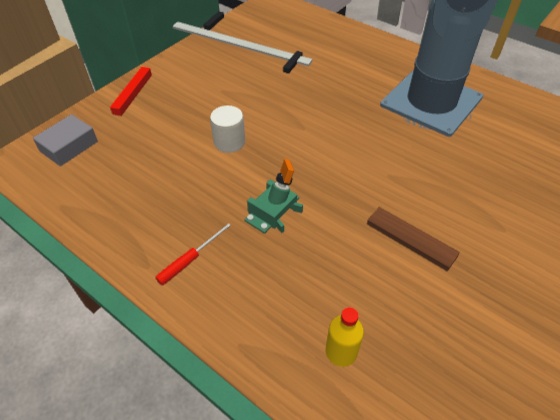

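View pics/top.png

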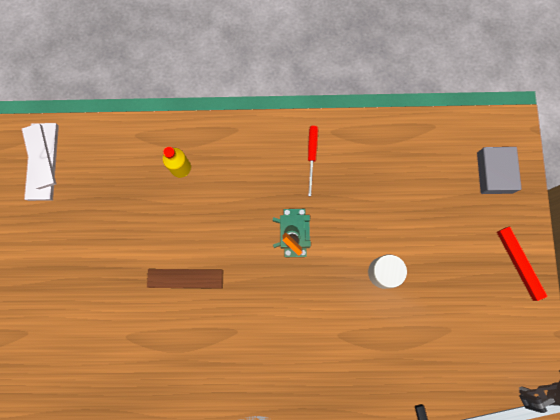

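The views show the board at about (185,279) in the top picture and the green head at about (293,233). The head's horns point left, towards the board, and the orange wing is at (292,244). Next I'll segment these and measure them.

```bash
python3 - <<'E'
from h import *
f=np.load('top.npz');im,w=f['im'],f['w'];hsv=cv2.cvtColor(im,cv2.COLOR_BGR2HSV)
def rep(n,m,box):
    k=np.zeros(m.shape,bool);k[box[1]:box[3],box[0]:box[2]]=1
    P=w[m&k];P=P[~np.isnan(P[:,0])]
    r=cv2.minAreaRect(P[:,:2].astype(np.float32)*1000)
    print(n,len(P),'med',np.median(P,0).round(4),'rect',np.round(r[0]),np.round(r[1]),round(r[2],1),'z',np.percentile(P[:,2],[2,50,98]).round(3));return P
z=w[...,2]
print('bench z',z[300,300],w[210,280],w[210,380],w[310,280])
rep('board',(z>.012)&(z<.03),(140,260,230,296))
rep('boardV',(hsv[...,2]<110)&(z>.01),(140,260,230,296))
g=(hsv[...,0]>55)&(hsv[...,0]<95)&(hsv[...,1]>80)
rep('head',g,(265,200,320,265))
rep('headtop',g&(z>.04)&(z<.05),(265,200,320,265))
rep('horn',g&(z>.018)&(z<.03),(265,200,320,265))
rep('flange',g&(z>.004)&(z<.014),(265,200,320,265))
P=rep('wing',(hsv[...,0]<20)&(hsv[...,1]>200)&(z>.06),(265,200,320,265))
rep('spool',z>.08,(360,245,420,300)); rep('glue',z>.05,(150,140,200,185)); rep('driver',z>.006,(300,120,325,200))
f=np.load('scene.npz');im,w=f['im'],f['w'];hsv=cv2.cvtColor(im,cv2.COLOR_BGR2HSV);z=w[...,2]
g=(hsv[...,0]>55)&(hsv[...,0]<95)&(hsv[...,1]>80)
rep('s head',g&(z>.035)&(z<.05),(235,150,310,235))
rep('s wing',(hsv[...,0]<20)&(hsv[...,1]>200)&(z>.06),(235,150,310,235))
rep('s board',(z>.014)&(z<.024),(360,200,465,275))
E
```

```text
bench z -0.002245815792668234 [ 0.65530686 -0.07039435 -0.0040684 ] [ 0.65125912 -0.34348524 -0.00118954] [ 0.386236   -0.06697883 -0.00170336]
board 1383 med [0.4716 0.1835 0.0166] rect [472. 185.] [200.  48.] 89.5 z [0.013 0.017 0.022]
boardV 16 med [0.4877 0.0857 0.0155] rect [493. 178.] [201.  43.] 75.9 z [0.011 0.016 0.02 ]
head 742 med [ 0.6083 -0.1139  0.043 ] rect [592. -98.] [ 95. 129.] 88.6 z [0.005 0.043 0.075]
headtop 462 med [ 0.6089 -0.1147  0.0442] rect [ 592. -109.] [82. 77.] 0.8 z [0.041 0.044 0.049]
horn 100 med [ 0.5981 -0.1388  0.0214] rect [592. -99.] [76. 93.] 1.7 z [0.019 0.021 0.027]
flange 79 med [ 0.6488 -0.1058  0.0075] rect [ 592. -108.] [ 55. 129.] 90.0 z [0.004 0.007 0.012]
wing 177 med [ 0.5489 -0.0985  0.114 ] rect [549. -98.] [62. 20.] 45.4 z [0.096 0.114 0.128]
spool 879 med [ 0.4808 -0.3403  0.0889] rect [ 481. -341.] [82. 79.] 88.0 z [0.082 0.089 0.093]
glue 511 med [0.7698 0.1982 0.1032] rect [776. 204.] [52. 59.] 27.7 z [0.056 0.103 0.151]
driver 402 med [ 0.8252 -0.1602  0.0207] rect [ 795. -160.] [ 66. 225.] 89.2 z [0.008 0.021 0.028]
s head 697 med [ 0.6096 -0.0955  0.0431] rect [ 594. -106.] [85. 79.] 1.1 z [0.036 0.043 0.048]
s wing 215 med [ 0.5592 -0.0891  0.1112] rect [551. -97.] [68. 22.] 46.2 z [0.089 0.111 0.126]
s board 1629 med [0.4737 0.1932 0.0164] rect [473. 187.] [200.  52.] 88.6 z [0.014 0.016 0.02 ]
```

```bash
cat >> h.py <<'E'
def axes(yaw):
    Z=R.from_euler('z',yaw)
    zz=Z.apply([-.5,0,np.sqrt(.75)]);xx=Z.apply([np.sqrt(.75),0,.5]);return xx,Z.apply([0,1,0]),zz
def wq(a,yaw,flip):   # tool quat gripping bar at angle a (ccw from head x)
    x,y,z=axes(yaw); yb=(-np.sin(a)*x+np.cos(a)*y)*(1-2*flip)
    return R.from_matrix(np.stack([np.cross(yb,-z),yb,-z],1)).as_quat()
E
python3 - <<'E'
from h import *
g=np.array([.551,-.098,.1]);z=axes(0.015)[2]
for f in (0,1):
    for a in (.71,0,-.75):
        for d in (-.01,.13):
            q=arm.ik(g+z*d,wq(a,.015,f)); print(f,a,d,None if q is None else np.round(q,2))
f=[f for f in (0,1) if all(arm.ik(g+z*d,wq(a,.015,f)) is not None for a in (.71,-.75) for d in (-.01,.13))]
print(f,cams.camera_model('wrist')['mount'])
E
```

```text
0 0.71 -0.01 [ 1.    0.77 -1.07  2.24  1.82  0.53  0.87]
0 0.71 0.13 [ 1.11  0.22 -1.    2.32  0.46  0.2   2.03]
0 0 -0.01 [ 0.78  0.61 -0.76  2.25  1.94  0.31 -0.07]
0 0 0.13 [ 1.11  0.22 -1.    2.32  0.46  0.2   1.32]
0 -0.75 -0.01 [ 1.    0.77 -1.07  2.24  1.82  0.53 -0.59]
0 -0.75 0.13 [ 1.11  0.22 -1.    2.32  0.46  0.2   0.57]
1 0.71 -0.01 [ 1.    0.77 -1.07  2.24  1.82  0.53 -2.27]
1 0.71 0.13 [ 1.11  0.22 -1.    2.32  0.46  0.2  -1.11]
1 0 -0.01 [-0.02  0.49  0.19  2.29  3.96  0.22  0.86]
1 0 0.13 [ 0.    0.1   0.18  2.37 -0.62  0.2  -0.8 ]
1 -0.75 -0.01 [ 0.73  0.58 -0.7   2.25  1.99  0.27  2.25]
1 -0.75 0.13 [-0.17  0.09  0.37  2.38 -0.7   0.21 -1.46]
[0, 1] [[-2.56038324e-04 -9.64855238e-01 -2.62781856e-01  6.59234543e-02]
 [ 9.99999964e-01 -2.68027913e-04  9.77929396e-06  9.12321695e-04]
 [-7.98684753e-05 -2.62781844e-01  9.64855272e-01 -1.42047117e-01]
 [ 0.00000000e+00  0.00000000e+00  0.00000000e+00  1.00000000e+00]]
```

```bash
python3 - <<'E'
from h import *
arm.goto([.45,-.3,.32],wq(.71,0.015,0)) if arm.ik([.45,-.3,.32],wq(.71,.015,0)) is not None else arm.goto([.45,-.3,.32],current_orientation())
print(current_t(),np.round(current_joint_pos(),2))
g=np.array([.551,-.098,.1]);z=axes(0.015)[2]
for f in (0,1):
    for d in (.09,.06,.03,-.01):
      for a in (.71,-.75):
            q=arm.ik(g+z*d,wq(a,.015,f)); print(f,a,d,None if q is None else np.round(q,2))
E
```

```text
2.3833 [-0.32  0.08  1.11  2.11 -0.68  0.73 -2.75]
0 0.71 0.09 [ 1.11  0.41 -1.08  2.31  1.24  0.28  1.3 ]
0 -0.75 0.09 [ 1.11  0.41 -1.08  2.31  1.24  0.28 -0.16]
0 0.71 0.06 [ 0.93  0.44 -0.9   2.3   1.48  0.24  1.06]
0 -0.75 0.06 [ 0.93  0.44 -0.9   2.3   1.48  0.24 -0.4 ]
0 0.71 0.03 [ 0.74  0.46 -0.69  2.28  1.78  0.19  0.75]
0 -0.75 0.03 [ 1.03  0.63 -1.06  2.27  1.68  0.43 -0.51]
0 0.71 -0.01 [ 0.73  0.58 -0.7   2.25  1.99  0.27  0.57]
0 -0.75 -0.01 [ 1.    0.77 -1.07  2.24  1.82  0.53 -0.59]
1 0.71 0.09 [ 1.11  0.41 -1.08  2.31  1.24  0.28 -1.84]
1 -0.75 0.09 None
1 0.71 0.06 [ 0.93  0.44 -0.9   2.3   1.48  0.24 -2.08]
1 -0.75 0.06 [ 0.93  0.44 -0.9   2.3   1.48  0.24  2.75]
1 0.71 0.03 [ 1.03  0.63 -1.06  2.27  1.68  0.43 -2.2 ]
1 -0.75 0.03 [-0.17  0.4   0.37  2.33  4.33  0.24 -0.26]
1 0.71 -0.01 [ 1.    0.77 -1.07  2.24  1.82  0.53 -2.27]
1 -0.75 -0.01 [-0.02  0.49  0.19  2.29  3.96  0.22  0.11]
```

```bash
python3 - <<'E'
from h import *
def tilt(t,a): # tilt in rad instead of 30deg
    z=np.array([-np.sin(t),0,np.cos(t)]);x=np.array([np.cos(t),0,np.sin(t)]);yb=-np.sin(a)*x+np.cos(a)*np.array([0,1,0])
    return R.from_matrix(np.stack([np.cross(yb,-z),yb,-z],1)).as_quat()
for p in ([.45,-.3,.32],[.45,-.25,.28]):
  for t in (0,.25):
    for a in (.71,-.2):
      q=arm.ik(p,tilt(t,a));print(p,t,a,None if q is None else np.round(q,2))
E
```

```text
[0.45, -0.3, 0.32] 0 0.71 [ 1.3   0.46 -1.07  1.68  0.42  1.26  2.42]
[0.45, -0.3, 0.32] 0 -0.2 [ 1.3   0.46 -1.07  1.68  0.42  1.26  1.51]
[0.45, -0.3, 0.32] 0.25 0.71 [ 1.49  0.3  -1.06  1.85  0.19  0.92  2.66]
[0.45, -0.3, 0.32] 0.25 -0.2 [ 1.49  0.3  -1.06  1.85  0.19  0.92  1.75]
[0.45, -0.25, 0.28] 0 0.71 [ 1.25  0.45 -1.07  1.8   0.43  1.16  2.32]
[0.45, -0.25, 0.28] 0 -0.2 [ 1.25  0.45 -1.07  1.8   0.43  1.16  1.41]
[0.45, -0.25, 0.28] 0.25 0.71 [ 1.42  0.28 -1.06  1.97  0.21  0.81  2.56]
[0.45, -0.25, 0.28] 0.25 -0.2 [ 1.42  0.28 -1.06  1.97  0.21  0.81  1.65]
```

```bash
python3 - <<'E'
from h import *
arm.goto_joints([1.25,.45,-1.07,1.8,.43,1.16,1.6]); print(current_t(),current_tcp_pos(),current_ft_force())
g=np.array([.551,-.098,.1]);z=axes(0.015)[2]
q=arm.ik(g+z*.08,wq(.71,.015,0));print(np.round(q,2))
if abs(q[0]-1.1)<.4 and q[2]<-.5: arm.goto_joints(q)
print(current_t(),current_tcp_pos(),current_joint_pos())
im,w=cloud('wrist');cv2.imwrite('pics/w1.png',im);np.savez('w1.npz',im=im,w=w,)
hsv=cv2.cvtColor(im,cv2.COLOR_BGR2HSV)
m=(hsv[...,0]<14)&(hsv[...,1]>190)&(w[...,2]>.07)
print(m.sum());P=w[m]
x,y,zz=axes(.015);l=(P-g)@np.stack([x,y,zz],1)
print(np.percentile(l,[1,50,99],axis=0).round(4))
t=l[l[:,2]>np.percentile(l[:,2],98)-.006][:,:2]
r=cv2.minAreaRect((t*1000).astype(np.float32));print(len(t),r)
E
```

```text
6.0 [ 0.44558125 -0.2501353   0.27740632] [0.63854696 0.05422477 0.20916191]
[ 1.1   0.45 -1.08  2.3   1.35  0.31  1.21]
6.8833 [ 0.51196044 -0.09994945  0.16989771] [ 1.09670983  0.44605309 -1.07949812  2.29936752  1.34844406  0.30875601
  1.20741809]
208
[[-0.0272 -0.0246 -0.0102]
 [-0.0196 -0.0164  0.0168]
 [ 0.0226  0.0201  0.0198]]
136 ((-0.11698341369628906, -10.282882690429688), (55.939884185791016, 55.20554733276367), 13.724934577941895)
```

View pics/w1.png

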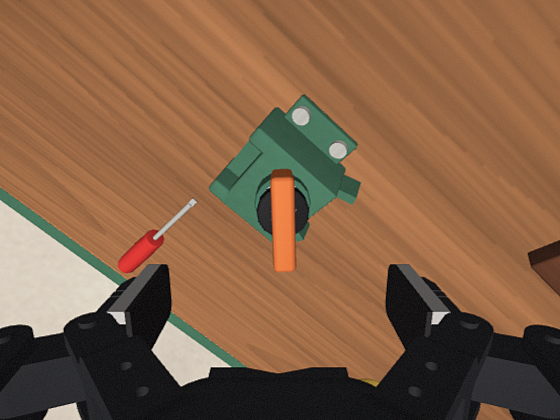

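The wrist view shows the orange bar centred between the fingers (columns 272–295, rows 170–270) and nearly parallel to them. The colour mask was too tight, so I'll refit from depth inside this window.

```bash
python3 - <<'E'
from h import *
f=np.load('w1.npz');im,w=f['im'],f['w']
g=np.array([.551,-.098,.1]);x,y,zz=axes(.015)
l=((w-g)@np.stack([x,y,zz],1)); b=np.zeros(im.shape[:2],bool);b[160:280,255:310]=1
s=im.astype(int)
m=b&(l[...,2]>.009)&(l[...,2]<.03)&(s[...,2]>180)&(s[...,0]<90)
L=l[m];print(len(L),np.percentile(L[:,2],[2,50,98]).round(4))
r=cv2.minAreaRect((L[:,:2]*1000).astype(np.float32));print(r)
c,e=cv2.PCACompute(L[:,:2].astype(np.float32),None);print(c,np.arctan2(e[0,1],e[0,0])%np.pi)
s2=(im[...,1].astype(int)>im[...,2].astype(int)+8)
H=w[s2&(w[...,2]>.04)&(w[...,2]<.05)];print(len(H),cv2.minAreaRect((H[:,:2]*1000).astype(np.float32)))
E
```

```text
1973 [0.0172 0.0191 0.0205]
((-1.5777702331542969, -0.7489604949951172), (58.507179260253906, 12.7062406539917), 42.34654998779297)
[[-0.00264938 -0.00175904]] 0.73814577
3992 ((589.3455200195312, -108.51310729980469), (86.39720153808594, 79.38982391357422), 0.3645314872264862)
```

```bash
cat > turn.py <<'E'
from h import *
g0=np.array([.551,-.098,.1]);yaw=.012;x,y,z=axes(.015)
g=g0-.0018*x-.001*y+.002*z; a0=.738
print(arm.servo_line(g-.009*z,wq(a0,yaw,0),rate=.06,max_force=12),current_t(),np.round(current_joint_pos(),2),current_tcp_pos()-(g-.009*z),np.round(current_ft_force(),1))
arm.grip(0.0);print('grip',current_opening(),current_grip_force(),np.round(current_ft_force(),1))
E
python3 turn.py
```

```text
False 8.5333 [ 0.93  0.69 -0.96  2.25  1.84  0.43  0.82] [ 3.49371353e-05 -5.68146021e-05  2.82700579e-04] [-0.2  0.6 -0. ]
grip 0.012835171691293121 59.35788631439209 [-3.6 -0.1  4.8]
```

```bash
cat > turn2.py <<'E'
from h import *
x,y,z=axes(.015);g=np.array([.551,-.098,.1])-.0018*x-.001*y+.002*z;a0=.738
for k in range(1,9):
    d=1.46*k/8; p=g-.009*z+.0045*d*z; q0=np.array(current_joint_pos()); q=arm.ik(p,wq(a0-d,.012,0))
    if q is None or np.abs(np.array(q)-q0)[:6].max()>.15:
        print('line',k,None if q is None else np.round(q-q0,2)); arm.servo_line(p,wq(a0-d,.012,0),rate=.003)
    else: arm.goto_joints(q)
    f=np.array(current_ft_force());t=np.array(current_wrist_torque());print(k,round(current_t(),2),f.round(1),t.round(2),'j7',round(current_joint_pos()[6],2))
    if np.linalg.norm(f)>50 or abs(t@z)>2.5: print('stop');break
E
python3 turn2.py
```

```text
1 9.46 [-5.1  1.   5. ] [ 0.14  0.79 -0.07] j7 0.67
2 9.73 [-5.1  1.3  5.7] [0.16 0.78 0.01] j7 0.52
3 10.01 [-5.4  1.6  5. ] [0.28 0.88 0.03] j7 0.36
4 10.28 [-6.   2.2  4.7] [0.33 0.95 0.05] j7 0.2
5 10.57 [-5.   2.3  4.7] [0.49 0.9  0.11] j7 0.04
6 10.85 [-4.5  3.5  4.6] [0.54 0.84 0.15] j7 -0.13
7 11.13 [-4.1  4.5  4.3] [0.53 0.83 0.25] j7 -0.3
8 11.43 [-4.5  4.   3.8] [0.66 0.83 0.29] j7 -0.47
```

```bash
python3 - <<'E'
from h import *
x,y,z=axes(.015);arm.grip(.085)
p=np.array(current_tcp_pos());print(arm.servo_line(p+.08*z,rate=.12),current_t(),np.round(current_joint_pos(),2))
im,w=cloud('wrist');cv2.imwrite('pics/w2.png',im)
g=np.array([.551,-.098,.1]);l=(w-g)@np.stack([x,y,z],1);s=im.astype(int)
m=(l[...,2]>.012)&(l[...,2]<.04)&(s[...,2]>180)&(s[...,0]<90)&(np.hypot(l[...,0],l[...,1])<.05)
L=l[m];print(len(L),np.percentile(L[:,2],[2,50,98]));c,e=cv2.PCACompute(L[:,:2].astype(np.float32),None);print(c,np.arctan(e[0,1]/e[0,0]))
# board & downward options
for yy in (.186,.246):
  for s in (np.pi/2,-np.pi/2):
    q=R.from_euler('xz',[np.pi,s]).as_quat()
    for p in ([.4725,yy,.1],[.593,.18,.0],[.593,.03,.0]):
        j=arm.ik(p,q);print(yy,round(s,1),p,None if j is None else np.round(j,2))
E
```

```text
False 12.9333 [ 1.21  0.55 -1.24  2.3   1.44  0.43 -0.27]
2124 [0.02409115 0.02567915 0.0271109 ]
[[-0.00276021  0.00052078]] -0.7202223
0.186 1.6 [0.4725, 0.186, 0.1] [ 0.36  0.82 -1.13  1.96  0.91  0.99 -1.22]
0.186 1.6 [0.593, 0.18, 0.0] [ 0.26  1.05 -0.95  1.69  1.02  0.98 -1.09]
0.186 1.6 [0.593, 0.03, 0.0] [ 0.52  1.02 -0.94  1.76  1.02  0.94 -0.88]
0.186 -1.6 [0.4725, 0.186, 0.1] [ 0.41  0.9  -1.24  1.96  1.    1.08  1.86]
0.186 -1.6 [0.593, 0.18, 0.0] [ 0.35  1.19 -1.15  1.68  1.2   1.14  1.97]
0.186 -1.6 [0.593, 0.03, 0.0] [ 0.63  1.18 -1.18  1.76  1.23  1.14  2.17]
0.246 1.6 [0.4725, 0.246, 0.1] [ 0.23  0.85 -1.12  1.9   0.92  1.02 -1.31]
0.246 1.6 [0.593, 0.18, 0.0] [ 0.26  1.05 -0.95  1.69  1.02  0.98 -1.09]
0.246 1.6 [0.593, 0.03, 0.0] [ 0.52  1.02 -0.94  1.76  1.02  0.94 -0.88]
0.246 -1.6 [0.4725, 0.246, 0.1] [ 0.27  0.92 -1.22  1.9   0.99  1.1   1.78]
0.246 -1.6 [0.593, 0.18, 0.0] [ 0.35  1.19 -1.15  1.68  1.2   1.14  1.97]
0.246 -1.6 [0.593, 0.03, 0.0] [ 0.63  1.18 -1.18  1.76  1.23  1.14  2.17]
```

View pics/w2.png

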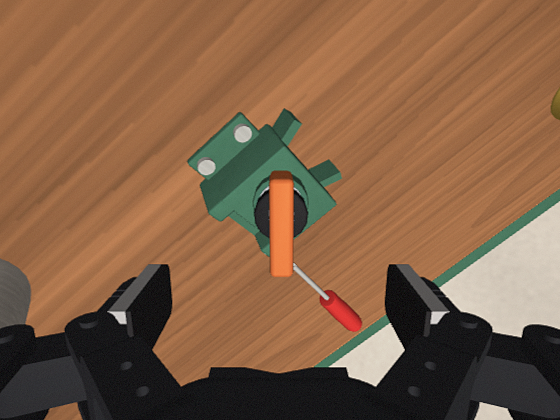

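The bar reads -0.72 rad and has moved out 6.6 mm, so the wing is at about 1.47 (loose). Next, the board.

```bash
python3 - <<'E'
from h import *
q=R.from_euler('xz',[np.pi,np.pi/2]).as_quat()
p=np.array(current_tcp_pos())
arm.goto([.46,.05,.25],q);print(current_t())
arm.goto([.4725,.22,.16],q);print(current_t(),current_tcp_pos(),np.round(current_joint_pos(),2))
im,w=cloud('wrist');cv2.imwrite('pics/w3.png',im);np.savez('w3.npz',im=im,w=w)
z=w[...,2];m=(z>.011)&(z<.026)&(np.abs(w[...,0]-.4725)<.05)&(np.abs(w[...,1]-.186)<.13)
P=w[m];print(len(P),np.median(P,0),cv2.minAreaRect((P[:,:2]*1000).astype(np.float32)))
for y0 in np.arange(.09,.29,.03):
    k=P[np.abs(P[:,1]-y0)<.004][:,0]; print(round(y0,2),len(k),(k.min(),k.max()) if len(k) else 0)
E
```

```text
13.95
14.7417 [0.47297866 0.21799423 0.15963409] [ 0.21  0.61 -0.96  1.9   0.62  0.96 -1.05]
13658 [0.47009472 0.19965526 0.01742011] ((469.8551330566406, 186.30136108398438), (199.78176879882812, 50.11130905151367), 88.9934310913086)
0.09 357 (np.float64(0.44348413407447923), np.float64(0.4924473907349865))
0.12 453 (np.float64(0.44414289224779335), np.float64(0.4929178916551177))
0.15 485 (np.float64(0.4449621413799858), np.float64(0.49421207366649306))
0.18 533 (np.float64(0.44473913984978664), np.float64(0.49464370615504266))
0.21 585 (np.float64(0.44551158030193794), np.float64(0.49493662207387096))
0.24 625 (np.float64(0.4463051386801821), np.float64(0.49589104890440777))
0.27 657 (np.float64(0.44627219782370775), np.float64(0.49616119727315977))
```

View pics/w3.png

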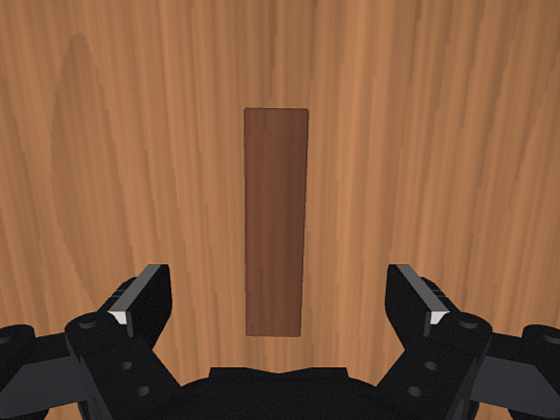

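The board's top face is at columns 245–308, rows 108–337, centre (0.470, 0.186), size 200 x 50 mm as it should be, and it is turned -0.015 rad. I'll grasp it towards its far end and slide it to in front of the slot.

```bash
python3 - <<'E'
from h import *
yb=-.0152;Q=lambda yaw:R.from_euler('xz',[np.pi,np.pi/2+yaw]).as_quat()
arm.goto([.4707,.236,.06],Q(yb))
print(arm.servo_line([.4707,.236,.003],Q(yb),rate=.06,max_force=8),current_t(),current_tcp_pos(),np.round(current_ft_force(),1))
arm.grip(0.03);print('grip',current_opening(),current_grip_force(),np.round(current_ft_force(),1))
print(arm.servo_line([.592,.150,.003],Q(.008),rate=.08,max_force=20),current_t(),current_tcp_pos(),np.round(current_ft_force(),1))
im,w=cloud('wrist');cv2.imwrite('pics/w4.png',im);np.savez('w4.npz',im=im,w=w)
E
```

```text
False 16.3833 [0.47091024 0.23621974 0.00329725] [-0.3  0.  -0.3]
grip 0.04880057945946958 62.5103759765625 [-1.3 -0.8  5.1]
False 18.8167 [0.59225202 0.15072631 0.00364065] [-2.   2.   5.6]
```

View pics/w4.png

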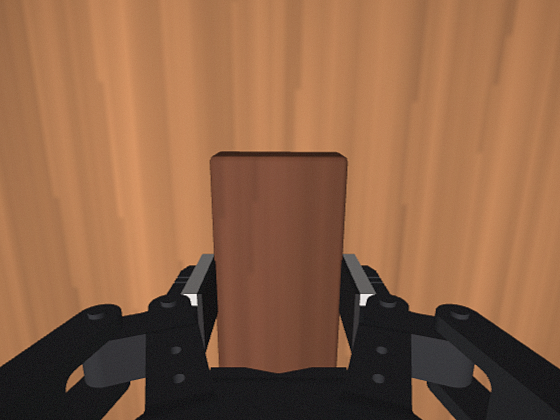

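The wrist view shows the board held symmetrically, front edge at row 155 and columns 210–347. The head is out of view, so I'll compare board and slot in the two fixed cameras.

```bash
python3 - <<'E'
from h import *
for n in ('top','scene'):
    im,w=cloud(n);cv2.imwrite(f'pics/{n}2.png',im);z=w[...,2];s=im.astype(int)
    g=(s[...,1]>s[...,2]+8)&(np.abs(w[...,0]-.59)<.08)&(np.abs(w[...,1]+.1)<.08)
    H=w[g&(z>.038)&(z<.05)];print(n,'head',len(H),cv2.minAreaRect((H[:,:2]*1000).astype(np.float32)))
    h=w[g&(z>.016)&(z<.03)&(w[...,1]>-.066)];
    for sgn in (1,-1):
        k=h[sgn*(h[:,0]-.59)>0];print(' horn',len(k),np.percentile(k,[2,50,98],axis=0)[:, :2].round(4).tolist())
    B=w[(s.sum(-1)<260)&(s[...,2]>s[...,0]+15)&(z>.011)&(z<.024)&(np.abs(w[...,0]-.59)<.06)&(w[...,1]>-.03)&(w[...,1]<.1)]
    print(' board',len(B),B[:,1].min())
    for y in (.015,.035,.055,.075):
        k=B[np.abs(B[:,1]-y)<.006][:,0];print(y,len(k),(k.min().round(4),k.max().round(4)) if len(k) else 0)
f=np.load('w4.npz');w=f['w'];z=w[...,2];P=w[(z>.013)&(z<.023)&(np.abs(w[...,0]-.59)<.035)&(w[...,1]<.11)&(w[...,1]>-.02)]
print('wrist',len(P),P[:,1].min(),cv2.minAreaRect((P[:,:2]*1000).astype(np.float32)))
E
```

```text
top head 526 ((591.4315795898438, -108.76625061035156), (78.13338470458984, 82.85545349121094), 89.8726806640625)
 horn 19 [[0.6205, -0.0647], [0.6256, -0.0566], [0.6312, -0.0512]]
 horn 10 [[0.5556, -0.0639], [0.5585, -0.0612], [0.5612, -0.0564]]
 board 42 0.0027801443630991306
0.015 7 (np.float64(0.6145), np.float64(0.6172))
0.035 13 (np.float64(0.6064), np.float64(0.6174))
0.055 2 (np.float64(0.6169), np.float64(0.6176))
0.075 0 0
scene head 669 ((593.3760986328125, -105.79230499267578), (85.39301300048828, 80.38676452636719), 0.029390836134552956)
 horn 35 [[0.6199, -0.0651], [0.6275, -0.0572], [0.6319, -0.0484]]
 horn 37 [[0.5522, -0.0651], [0.5593, -0.0566], [0.5654, -0.0489]]
 board 723 0.003012407610102278
0.015 90 (np.float64(0.5719), np.float64(0.6209))
0.035 89 (np.float64(0.571), np.float64(0.6202))
0.055 91 (np.float64(0.57), np.float64(0.6209))
0.075 90 (np.float64(0.5713), np.float64(0.6201))
wrist 1 0.10981235870057299 ((592.9375, 109.8123550415039), (0.0, 0.0), 0.0)
```

View pics/top2.png

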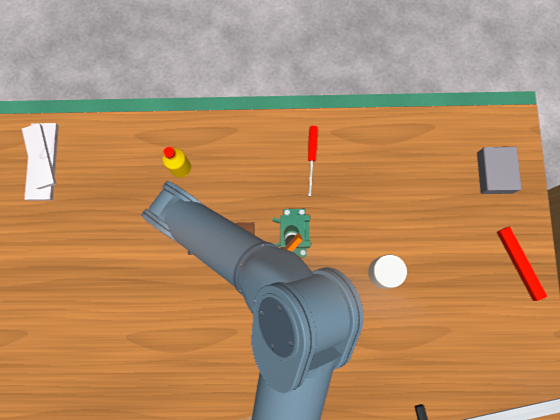

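```bash
python3 - <<'E'
from h import *
Q=lambda yaw:R.from_euler('xz',[np.pi,np.pi/2+yaw]).as_quat()
def go(x,y,r,F):
    b=arm.servo_line([x,y,.003],Q(.004),rate=r,max_force=F);print(b,round(current_t(),2),np.round(current_tcp_pos(),4),np.round(current_ft_force(),1),np.round(current_wrist_torque(),2));return b
go(.590,.128,.05,20)
for y in (.105,.085,.065,.045,.028):
    if go(.590,y,.04,15): break
else: go(.590,.008,.02,15)
E
```

```text
False 19.56 [0.591  0.1268 0.0036] [0.5 2.6 7.2] [ 0.35  0.13 -0.11]
False 20.28 [0.5908 0.1043 0.0036] [0.4 3.4 7. ] [ 0.58  0.13 -0.1 ]
False 20.93 [0.5907 0.0843 0.0036] [0.1 2.7 6.9] [ 0.56  0.12 -0.06]
False 21.58 [0.5907 0.0643 0.0036] [0.1 2.3 7.6] [ 0.56  0.13 -0.06]
False 22.23 [0.5906 0.0443 0.0036] [-0.   2.9  8.1] [ 0.61  0.12 -0.1 ]
False 22.81 [0.5906 0.0273 0.0036] [-0.   2.7  7.6] [ 0.61  0.14 -0.02]
True 23.59 [0.59   0.0165 0.0036] [0.6 0.3 3.7] [-0.18  0.11  0.08]
```

It stopped by force at y = 0.0165, exactly where the stop should be. I'll press once more, release, and check.

```bash
python3 - <<'E'
from h import *
x,y,z=current_tcp_pos()
print(arm.servo_line([x,.010,.003],rate=.02,max_force=25),current_tcp_pos(),np.round(current_ft_force(),1))
arm.grip(.085);print(np.round(current_ft_force(),1))
x,y,z=current_tcp_pos();arm.servo_line([x,y,.10],rate=.1)
arm.servo_line([x,y+.10,.16],rate=.15);print(current_t(),current_tcp_pos())
im,w=cloud('wrist');cv2.imwrite('pics/w5.png',im)
z=w[...,2];s=im.astype(int);P=w[(z>.012)&(z<.022)&(np.abs(w[...,0]-.59)<.028)&(w[...,1]>-.04)&(s.sum(-1)<330)]
print('far end',np.percentile(P[:,1],[1,99,99.9]),'expect',-.0985+.165, cv2.minAreaRect((P[:,:2]*1000).astype(np.float32)))
im,w=cloud('scene');cv2.imwrite('pics/s5.png',im[100:300,180:480]);s=im.astype(int);z=w[...,2]
P=w[(z>.014)&(z<.024)&(np.abs(w[...,0]-.593)<.028)&(w[...,1]>-.03)&(w[...,1]<.12)&(s.sum(-1)<260)];print('scene far',np.percentile(P[:,1],[1,99,99.9]))
E
```

```text
False [0.58963561 0.01640798 0.00365977] [-1.3 14.4  3.1]
[-0.4  0.7  0.3]
26.6917 [0.58971133 0.10766319 0.15925437]
far end [-0.03866127  0.0665956   0.06713168] expect 0.0665 ((589.6632080078125, 13.705070495605469), (50.16747283935547, 107.4177017211914), 0.387865275144577)
scene far [-0.02891602  0.06601667  0.06732176]
```

View pics/w5.png

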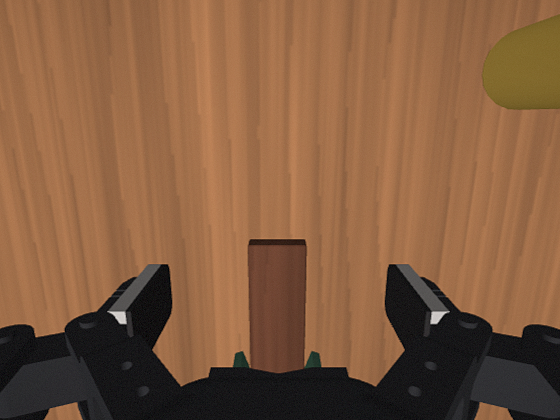

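View pics/s5.png

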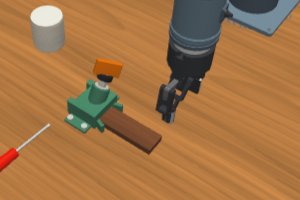

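The board lies in the slot. Its outer end is at y = 0.0666 m against 0.0665 expected, it held against a 14 N push, and the gripper is clear.

```bash
python3 -c "
from h import *
print(np.round(current_ft_force(),1),current_t());print(order.job_done())"
```

```text
[-0.8 -0.7  0.8] 26.7917
the job is handed in; nothing more can be done
None
```

I turned the wing handle clockwise to about 1.47 rad (it counts as loose above 1.3), slid the board home against the stop, released it, and handed the job in at 26.8 s; the glue, spool and screwdriver were not touched.

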